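Switch off the mill's switch bank and guard it

TASK

Before the mill is greased its supply must be made safe. Sweep all five switches off in one drag of a fingertip along the bank, not lifting the hand away from the bank until all are off; then draw the red guard out of the rack and set it down gently (do not drop it) over the switches, between the two side rails, so that it sits flat on the panel, and let go. Leave the brush, funnel, feeler gauge and grease tub where they are.

Things in the scene. Friction and masses are not known exactly. Their poses are not given: they have to be found in the camera images.
- box: Fixed grey switch box, 116 (x) x 250 (y) x 44 mm high, origin at the centre of its underside, z up. On its flat top panel (44 mm above the bench) two thin upright steel rails run along y at x = -37.5 and +37.5 mm: 3 mm thick, 24 mm high, 214 mm long, 72 mm clear between them. Between the rails is the row of switches; the ends of the row are open.
- bank (a point): Centre of the top panel of the switch box, axes as the box. Five white rockers at x = 0, y = -72, -36, 0, 36, 72 mm, each 44 mm in x and 34 in y, rocking about an axis along y at panel level. Top of each: a crest 5 mm wide along x, 12 mm above the panel when level, sloping 31 degrees down to the neighbours on both sides (8.7 mm lower at the edges).
- sw1 (a joint): Rocker at y = -72 mm (rad): +0.17 on, -0.17 off, snaps over past 0. All start on. Its -x half (red dot) is the OFF half: on, that half's end stands 15.7 mm above the panel; off, 8.3 mm. About 2 N turns it off. A fingertip dragged along y over the -x halves, 9 to 10 mm above the panel (not lower than 8), rides up the slopes and presses each down.
- sw2 (a joint): Same, rocker at y = -36 mm.
- sw3 (a joint): Same, rocker at y = 0.
- sw4 (a joint): Same, rocker at y = +36 mm.
- sw5 (a joint): Same, rocker at y = +72 mm.
- guard: Loose red steel hood open below, 64 (x) x 200 (y) x 24 mm high, walls 3 mm, 0.3 to 0.6 kg; origin at the centre of its underside, y along it. Fits over the switches either way round, 4 mm to spare to each rail, its lower edge on the panel. Starts in one of the rack's slots, lying along it, 66 to 82 mm of its -y end out past the upper deck; draw it out to its -y.
- guard_grip (a point): Centre of the top of the black grip in the middle of the guard's top: 16 (x) x 34 (y) mm, from 24 to 60 mm above the guard's underside. At the start it is hidden below the rack's upper deck; with the guard drawn out by about 140 mm the whole guard is clear of the upper deck (it can be lifted straight up) and still rests on the lower slats.
- rack: Fixed two-tier slatted rack, origin on the bench, z up. Lower slats: top 22 mm up, x -118 to 118, y -185 to 220 mm. Upper deck: from 98 to 110 mm up, x -125 to 125, y -30 to 220 mm. Under it two slots 86 mm wide along y at x = -50 and 50 mm, open to -y. Four tins 52 mm high fixed on the deck, 80 mm or more behind its front edge; back poles to 210 mm.
- brush: Loose wire brush with wooden back, 28 x 200 (y) x 38 mm, lying in the rack's other slot with its -y end standing out; origin at the centre of its underside. To be left alone.
- funnel: Loose yellow plastic funnel standing mouth down on the upper deck, 88 mm across, 100 mm high; origin at the centre of its underside. To be left alone.
- gauge: Loose closed steel feeler gauge set lying on the upper deck, 22 x 104 x 18 mm; origin at the centre of its underside. To be left alone.
- tub: Loose black plastic grease tub with closed screw lid on the bench beyond the switch box, 102 mm across, 78 mm high; origin at the centre of its underside. To be left alone.
There are look-alikes about, which are no part of the job. There is more than one size of the guard; the job needs the middle-sized.

How it is judged:
On the way:
1. all five switches are off while the guard is still away from the bank (value of joint each of sw1, sw2, sw3, sw4, sw5 below -0.1 rad and horizontal distance between guard and bank above 0.1 m), for 0.1 s.
At the end, for the whole second after the job is handed in: All five switches are off (joint below -0.1 rad) and the guard rests, let go, over the bank between the rails, either way round: its origin within 8 mm of the bank's centre across the row, 10 mm along it and 4 mm in height, tilted less than 0.04 rad, at rest (value of joint each of sw1, sw2, sw3, sw4, sw5 below -0.1 rad and x of guard in the frame of bank between -0.008 and 0.008 m and y of guard in the frame of bank between -0.01 and 0.01 m and z of guard in the frame of bank between -0.004 and 0.004 m and angle between guard's own z axis and vertical below 0.04 rad and angle between the y axis of guard and the y axis of bank, either way round below 0.1 rad and linear speed of guard below 0.02 m/s); the robot touches nothing.
It fails at once if the hand is lifted away from the bank (grasp point more than 70 mm above the panel) when some switches are off and others still on (value of joint any of sw1, sw2, sw3, sw4, sw5 below -0.1 rad and value of joint any of sw1, sw2, sw3, sw4, sw5 above 0.05 rad and z of the grasp point in the frame of bank above 0.07 m).
It fails at once if the guard is dropped (it moves faster than 0.6 m/s with no finger on it) (linear speed of guard above 0.6 m/s and contact force between guard and the fingers below 0.1 N).
It fails at once if the brush, funnel, feeler gauge or tub is moved by more than 25 mm or tipped over (distance of any of brush, funnel, gauge, tub from where it was at the start of the episode above 0.025 m or angle between any of brush, funnel, gauge, tub's own z axis and vertical above 0.4 rad).
It also fails if it takes over 64 s, if anything falls off the work surface, if the arm or the gripper's body presses on something with over 40 N, if the wrist force passes 120 N, or if a joint passes its speed limit or range.

ROBOT

A 7-joint arm with a two-finger parallel gripper is mounted at the origin on the work surface. World frame = base frame: x ahead of the robot, y to its left, z up, the work surface at z = 0. Lengths are in m, angles in rad, forces in N, time in s.
With the tool pointing down it reaches from about 0.425 to 1.025 m from the base axis. Payload 3.6 kg.
Tool frame: the origin (TCP) lies at the very end of the fingers, on their centre line; the grasp point (between the pads) lies 19 mm behind it (env.grip_depth is the distance from the TCP to the grasp point, in m); x points along the fingers, z is the direction in which the jaws open and shut, and the axes are right-handed (so a half turn about x gives the same grasp; the last joint's range is limited). The gripper opens to 85 mm and grips with 20 to 120 N. Pads are 22 mm wide; open, the fingers measure 114 mm over their backs; the gripper's body (76 mm by 85 mm) begins 54 mm behind the grasp point. The pads swing forward as they close: fully open they stand 13 mm farther back than shut.
Start: joints at [-1.22, 0.591, 0.048, 1.609, -0.033, 0.943, -0.034], TCP at [0.312, 0.654, 0.231] pointing down, gripper open.
Joint ranges: [-2.69, 2.69], [-0.47, 2.24], [-1.27, 1.36], [0.19, 2.51], [-1.53, 4.68], [0.08, 2.07], [-3.09, 3.09]. Speed limits (rad/s): [2.57, 2.57, 3.14, 3.14, 3.14, 3.14, 3.14].

INTERFACE

Orientations are given as a rotation vector (axis times angle).
In Python, from cell import env, imaging, hand_in, spotter gives the robot as it stands. The module is installed in compiled form; this text tells all that it offers.
- The arm moves only by the tool drive_tool, never from a script. Its argument "plan" is text: rows parted by semicolons, each of 7 numbers parted by spaces: the shift along the tool's x, y, z in mm, then the turn, a rotation vector about the tool's x, y, z in degrees, then the closure, from -1 (fully open) to 1 (shut). A call has exactly 10 rows; each row shifts and turns the pose as measured when the row begins, along the tool's axes as they then stand; what a row does not reach is not made up. A row lasts 1/12 s, in which the tool goes at most 41.7 mm and 7.16 degrees, less where a joint would pass 70% of its speed; a pose out of reach is approached as far as the arm can. A call with a gripper value outside its range is refused whole. The fingers move at their own pace and stop on an object; "newtons" is the grip in N (left out, the last holds). Time passes only in rows, so rows that do not move let the fingers close, or fill a call up. It gives the time, the measured TCP pose, the force and the opening at its end, in the units of the state.
- env.get_state(): the state, without advancing time (a new reading comes with each control period).
- imaging.camera(name): name is "scene" or "top" or "wrist"; returns (picture, depth): 400x640x3 uint8, red, green, blue; 400x640 float32, m along the optical axis (not along the pixel's ray), 0 where there is no reading.
- imaging.camera_model(name): a dict with "fx", "fy", "cx", "cy" (pixels), "camera_from_world" (4x4, takes a point from world to camera coordinates); the wrist camera has in their place "mount" (4x4, takes a point from camera to tool coordinates, whose origin is the TCP and whose axes are the tool frame's). Camera axes: x right, y down, z forward; pixel columns grow to the right and rows downward; lengths in m; the calibration is good to about 2 mm. A picture is of the moment at which its call begins: read the wrist's pose just before it. camera_model takes no time and is no camera call.
- hand_in(): hands the job in, once; it reports no verdict.
Trained networks look in the newest picture that a camera, given by its name, has taken for a name from the list of things; names that differ only in an ending like _2 or _b are one class to them, and where a whole thing is asked for, a point or a joint stands for the part that bears it (a point fixed in the world has none). Each returns a list of dicts, best first, with "confidence" (0 to 1); they miss things now and then, are a little off and sometimes report something else, mostly with a low value. They report only what shows in the picture. A call takes as long as a camera call. They do not tell look-alikes from the thing itself.
- spotter.spot_in(camera, query): "xy" ([column, row] in pixels, amid what is visible of it).
The state is a dict: "clock": time; "q": joint angles; "dq": joint speeds; "joint_efforts": joint torques, N m; "tcp_pos": TCP position; "eef_rot": TCP orientation; "wrist_force": force on the tool from outside, world axes, zero at the start; "moment": the same for the moment, N m; "opening": finger opening in m.
Only numpy, scipy, OpenCV 4.12 (cv2) and the standard library are available. Lean on these libraries where they do the work, as an engineer would, in place of code of your own. Each camera call takes 0.05 s, during which the arm holds its last target. There are 200 camera calls.

## Working session

There is one attempt and no reset: what is moved stays moved. The work goes in short steps, Python scripts to look and compute and a tool call to move; the robot and the scene stay as the last step left them, time stands still between calls to the robot, and variables do not carry over. Pictures are saved under pics/ and viewed, about 8 in all and at most 12, crops included, and the job is handed in when it is done.

Besides the shell and the picture viewer there is one more tool, called after ">>>" by a JSON object that holds its "method" and its "body". drive_tool: Moves the arm, as the interface text tells. Its arguments: {"type":"object","properties":{"plan":{"type":"string"},"newtons":{"type":"number"}},"required":["plan"]}

```bash
mkdir -p pics
cat > h.py <<'E'
import numpy as np, cv2
from scipy.spatial.transform import Rotation as R
from cell import env, imaging, hand_in, spotter
def cloud(name):
    s=env.get_state(); pic,d=imaging.camera(name); m=imaging.camera_model(name)
    v,u=np.mgrid[:400,:640]
    P=np.stack([(u-m['cx'])/m['fx']*d,(v-m['cy'])/m['fy']*d,d],-1)
    if name=='wrist':
        M=np.array(m['mount']); T=np.eye(4); T[:3,:3]=R.from_rotvec(s['eef_rot']).as_matrix(); T[:3,3]=s['tcp_pos']; M=T@M
    else: M=np.linalg.inv(np.array(m['camera_from_world']))
    W=P@M[:3,:3].T+M[:3,3]; W[d<=0]=np.nan
    return pic,W
def save(n,pic): cv2.imwrite('pics/'+n+'.png',pic[:,:,::-1])
E
python3 - <<'E'
from h import *
s=env.get_state();print({k:np.round(v,3) for k,v in s.items()})
print(R.from_rotvec(s['eef_rot']).as_matrix().round(2))
ims=[]
for c in('scene','top'):
    pic,W=cloud(c);np.savez(c,pic=pic,W=W);save(c,pic)
    for q in('box','guard','brush','funnel','gauge','tub','rack'):
        for r in spotter.spot_in(c,q)[:4]:
            x,y=np.round(r['xy']).astype(int);print(c,q,round(r['confidence'],2),x,y,W[y,x].round(3))
E
```

```text
{'clock': np.float64(0.0), 'q': array([-1.22 ,  0.592,  0.048,  1.61 , -0.033,  0.943, -0.034]), 'dq': array([ 0., -0.,  0.,  0., -0., -0., -0.]), 'joint_efforts': array([ 2.0000e-03, -5.4869e+01,  1.5470e+00, -1.9813e+01,  9.0000e-03,
        9.0000e-03,  0.0000e+00]), 'tcp_pos': array([0.312, 0.654, 0.23 ]), 'eef_rot': array([-0.877,  1.389,  0.875]), 'wrist_force': array([-0.298,  0.704,  0.387]), 'moment': array([-0.018,  0.028,  0.003]), 'opening': np.float64(0.085)}
[[-0.   -0.9   0.43]
 [-0.    0.43  0.9 ]
 [-1.   -0.   -0.  ]]
scene box 0.93 254 268 [ 0.564 -0.191  0.063]
scene guard 0.89 456 227 [0.801 0.282 0.023]
scene guard 0.75 324 132 [0.255 0.347 0.032]
scene guard 0.72 406 181 [0.608 0.319 0.045]
scene brush 0.59 376 162 [0.499 0.316 0.056]
scene funnel 0.85 422 131 [0.566 0.431 0.139]
scene tub 0.59 357 301 [ 0.798 -0.103  0.076]
scene rack 0.64 413 150 [0.578 0.379 0.106]
top box 0.73 404 190 [ 0.533 -0.168  0.049]
top guard 0.84 244 166 [0.605 0.31  0.045]
top guard 0.6 224 288 [0.247 0.356 0.075]
top guard 0.55 252 109 [0.787 0.293 0.02 ]
top brush 0.57 250 199 [0.505 0.288 0.058]
top funnel 0.91 188 184 [0.537 0.443 0.157]
top gauge 0.71 191 150 [0.638 0.447 0.124]
top gauge 0.47 424 195 [ 0.518 -0.225  0.056]
top gauge 0.27 387 186 [ 0.545 -0.117  0.051]
top tub 0.93 375 107 [ 0.777 -0.08   0.077]
top rack 0.74 202 191 [0.532 0.441 0.022]
```

View pics/scene.png

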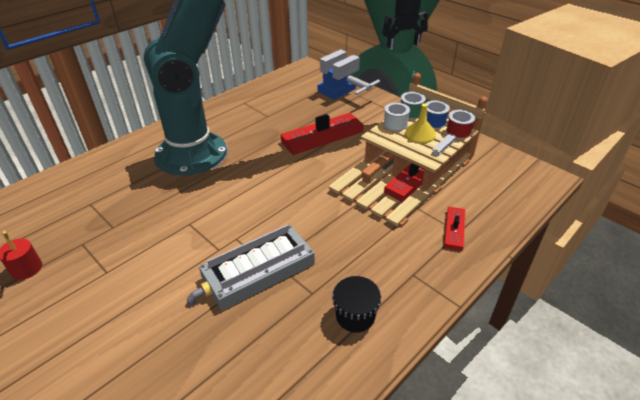

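View pics/top.png

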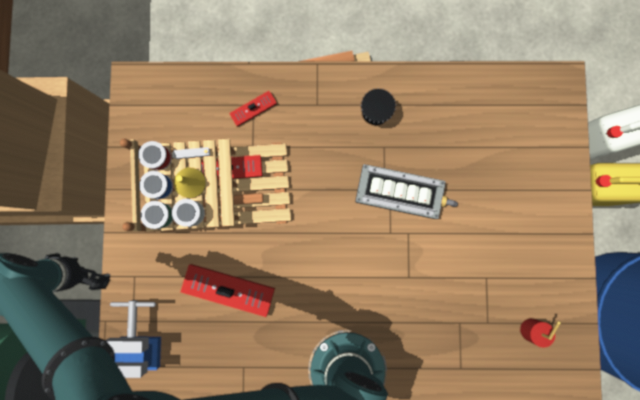

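The top view shows the box at (402,192), turned slightly. The rack is at (210,185) with a red guard showing at (246,166) and the brush at (248,199). Look-alike guards lie at (228,290) and (253,108).

```bash
cat > m.py <<'E'
from h import *
def rect(p,n):
    r=cv2.minAreaRect((p[:,:2]*1000).astype(np.float32)); print(n,len(p),np.round(r[0],1),np.round(r[1],1),round(r[2],1),'z',np.median(p[:,2]).round(4))
E
python3 - <<'E'
from m import *
for c in('top','scene'):
    z=np.load(c+'.npz');pic,W=z['pic'].astype(int),z['W']
    X,Y,Z=W[...,0],W[...,1],W[...,2]
    b=(abs(X-.55)<.12)&(abs(Y+.18)<.17)&(Z>.035)&(Z<.08); 
    rect(W[b],c+' box')
    red=(pic[...,0]>120)&(pic[...,1]<60)&(pic[...,2]<60)
    g=red&(abs(X-.6)<.08)&(abs(Y-.31)<.07)&(Z>.035)&(Z<.055); rect(W[g],c+' guard')
    dk=(abs(X-.56)<.2)&(Y>.2)&(Y<.7)&(Z>.10)&(Z<.118); rect(W[dk],c+' deck')
    br=(abs(X-.5)<.06)&(abs(Y-.29)<.08)&(Z>.045)&(Z<.075); rect(W[br],c+' brush')
    sl=(abs(X-.56)<.2)&(Y>.15)&(Y<.33)&(Z>.014)&(Z<.03)&~red; rect(W[sl],c+' slats')
    for lo,n in ((.7,'small'),(.1,'big')):
        q=red&(X>lo)&(X<lo+.25)&(Y>.15)&(Y<.5)&(Z>.01)&(Z<.06); rect(W[q],n)
    w=(pic.min(2)>170)&b; print('white',w.sum()); rect(W[w],'white')
m=imaging.camera_model('wrist');print(np.round(m['mount'],3),m['fx'],m['cx'],m['cy'])
E
```

```text
top box 3271 [ 530.1 -170.1] [278.1 116.8] 78.2 z 0.0458
top guard 61 [603.8 304.5] [58.4 87.1] 4.9 z 0.0447
top deck 3451 [543.3 464.4] [250.2 260.3] 4.2 z 0.1093
top brush 305 [504.  295.9] [111.9  87.3] 3.4 z 0.0589
top slats 2405 [598.5 252.4] [321.8 155.2] 0.0 z 0.0211
small 125 [790.9 290.2] [ 39.4 135.9] 30.5 z 0.0169
big 110 [229.5 357.6] [263.7  33.4] 70.6 z 0.0308
white 1475
white 1475 [ 531.6 -158.1] [216.8 108.6] 78.5 z 0.0486
scene box 4265 [ 532.4 -164.8] [264.6 120.1] 78.4 z 0.0472
scene guard 264 [606.7 307.8] [64.  99.8] 7.3 z 0.0449
scene deck 2552 [544.5 465.6] [252.2 272.4] 3.7 z 0.1085
scene brush 483 [501.7 308.6] [121.7 114.7] 88.3 z 0.0581
scene slats 2129 [558.6 256.4] [239.3 162.1] 3.9 z 0.0206
small 444 [793.6 290.4] [ 42.8 146.6] 30.6 z 0.0161
big 326 [217.2 359.8] [261.   46.2] 74.2 z 0.0308
white 1692
white 1692 [ 535.9 -159. ] [244.5 109.2] 74.2 z 0.0487
[[ 0.    -0.294  0.956 -0.142]
 [-0.001 -0.956 -0.294  0.074]
 [ 1.    -0.    -0.     0.   ]
 [ 0.     0.     0.     1.   ]] 347.1263867118508 322.38599233165047 206.29516393477
```

>>> {"method": "drive_tool", "body": {"plan": "-40 0 0 0 0 0 -1;-30 -20 -26 0 0 0 1;0 -25 -32 0 0 0 1;0 -25 -32 0 0 0 1;0 -25 -32 0 0 0 1;0 -25 -32 0 0 0 1;0 -25 -32 0 0 0 1;0 -25 -32 0 0 0 1;0 -25 -32 0 0 0 1;0 -25 -32 0 0 0 1"}}

```text
clock: 1.63
tcp_pos: [0.3881, 0.3087, 0.302]
eef_rot: [-0.882, 1.373, 0.898]
wrist_force: [1.2, 0.8, -0.3]
opening: 0.0003
```

>>> {"method": "drive_tool", "body": {"plan": "0 -25 -32 0 0 0 1;0 -25 -32 0 0 0 1;0 -25 -32 0 0 0 1;0 -25 -32 0 0 0 1;0 -25 -32 0 0 0 1;0 -25 -32 0 0 0 1;0 -25 -32 0 0 0 1;0 -25 -32 0 0 0 1;0 -25 -32 0 0 0 1;0 -25 -32 0 0 0 1"}}

```text
clock: 2.47
tcp_pos: [0.4836, -0.0968, 0.3012]
eef_rot: [-0.883, 1.359, 0.897]
wrist_force: [0.0, 1.1, -0.6]
opening: 0.0003
```

>>> {"method": "drive_tool", "body": {"plan": "0 -10 -25 -7 0 0 1;0 -10 -25 -6.5 0 0 1;0 0 0 0 0 0 1;0 0 0 0 0 0 1;0 0 0 0 0 0 1;0 0 0 0 0 0 1;0 0 0 0 0 0 1;0 0 0 0 0 0 1;0 0 0 0 0 0 1;0 0 0 0 0 0 1"}}

```text
clock: 3.3
tcp_pos: [0.486, -0.1606, 0.3023]
eef_rot: [-1.066, 1.269, 1.064]
wrist_force: [0.2, 0.0, 0.2]
opening: 0.0001
```

```bash
cat >> h.py <<'E'
def go(p,yaw=None):
    "print the tool-axis shift (mm) to world p and the tool-x turn (deg) + tilt fix to have tool z at world yaw (deg)"
    s=env.get_state(); M=R.from_rotvec(s['eef_rot']); print('shift',(M.inv().apply(np.array(p)-s['tcp_pos'])*1000).round(1),end=' ')
    if yaw is not None:
        a=np.radians(yaw); z=np.array([np.cos(a),np.sin(a),0]); x=np.array([0,0,-1.]); T=R.from_matrix(np.stack([x,np.cross(z,x),z],1))
        print('turn',np.degrees((M.inv()*T).as_rotvec()).round(2),end=' '); print('shift in new axes',(T.inv().apply(np.array(p)-s['tcp_pos'])*1000).round(1),end='')
    print()
E
python3 - <<'E'
from m import *
pic,W=cloud('wrist');np.savez('w1',pic=pic,W=W);save('w1',pic)
X,Y,Z=W[...,0],W[...,1],W[...,2]
near=(abs(X-.53)<.12)&(abs(Y+.165)<.17)
rect(W[near&(Z>.039)&(Z<.05)],'panel'); rect(W[near&(Z>.0635)&(Z<.073)],'rails')
rect(W[near&(Z>.035)&(Z<.08)],'all')
E
```

```text
panel 13105 [ 530.5 -164.5] [264.1 116.1] 78.2 z 0.0444
rails 1307 [ 532.4 -158.1] [212.8  79.2] 78.2 z 0.067
all 19280 [ 530.5 -164.7] [264.6 116.2] 78.1 z 0.0453
```

View pics/w1.png

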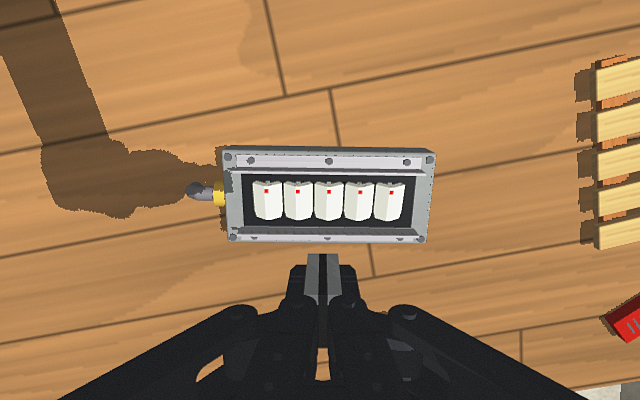

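Run:
```python
from h import *
z=np.load('w1.npz');W=z['W'];pic=z['pic'].astype(int)
X,Y=W[...,0],W[...,1]
d=(pic[...,0]>150)&(pic[...,1]<90)&(abs(X-.53)<.08)&(abs(Y+.16)<.12)
C=np.array([.5324,-.1581]);a=np.radians(168.2);B=np.array([[np.cos(a),-np.sin(a)],[np.sin(a),np.cos(a)]])
L=(W[d][:,:2]-C)@B*1000; print('dots x',L[:,0].mean(),'y',np.unique(L[:,1].round(-1)))
for f in (-115,115):
    p=C+B@np.array([-.019,f/1000]); go([*p,.11],78.2)
```

```text
dots x 14.460295924525356 y [-70. -40.   0.  30.  40.  70.]
shift [195.4 -62.9 122.4] turn [0.98 0.99 0.91] shift in new axes [192.3 -63.9 126.8]
shift [ 191.4  -59.  -107.5] turn [0.98 0.99 0.91] shift in new axes [ 192.3  -63.9 -103.2]
```

Image up points towards the robot in this view. The dots at rows 191 therefore put the OFF half on the robot's side, and box yaw is −11.8°.

Run:
```python
from h import *
C=np.array([.5324,-.1581]);a=np.radians(-11.8);B=np.array([[np.cos(a),-np.sin(a)],[np.sin(a),np.cos(a)]])
p=C+B@np.array([-.019,.115]); print(p); go([*p,.10],78.2)
```

```text
[ 0.53731857 -0.04164483]
shift [204.8 -24.8 122.9] turn [0.98 0.99 0.91] shift in new axes [202.3 -25.9 126.8]
```

>>> {"method": "drive_tool", "body": {"plan": "0 0 0 1 1 0.9 1;0 -6.5 31 0 0 0 1;0 -6.5 31 0 0 0 1;0 -6.5 31 0 0 0 1;0 -6.5 31 0 0 0 1;40 0 0 0 0 0 1;40 0 0 0 0 0 1;40 0 0 0 0 0 1;40 0 0 0 0 0 1;20 0 0 0 0 0 1"}}

```text
clock: 4.18
tcp_pos: [0.552, -0.0343, 0.1243]
eef_rot: [-1.069, 1.276, 1.044]
wrist_force: [0.4, -1.1, 0.1]
opening: -0.0002
```

Run:
```python
from h import *
go([.5373,-.0416,.0535],78.2)
```

```text
shift [ 70.4  14.7 -10.6] turn [0.27 0.41 1.42] shift in new axes [ 70.8  12.9 -10.1]
```

>>> {"method": "drive_tool", "body": {"plan": "0 7 -5 0.3 0.4 1.4 1;0 6 -5 0 0 0 1;0 0 0 0 0 0 1;20 0 0 0 0 0 1;20 0 0 0 0 0 1;0 0 0 0 0 0 1;0 0 0 0 0 0 1;0 0 0 0 0 0 1;0 0 0 0 0 0 1;0 0 0 0 0 0 1"}}

```text
clock: 5.02
tcp_pos: [0.5403, -0.0431, 0.0914]
eef_rot: [-1.059, 1.293, 1.048]
wrist_force: [-0.2, 0.3, -0.6]
opening: 0.0004
```

Run:
```python
from h import *
go([.5373,-.0416,.0535],78.2)
```

```text
shift [37.9  3.6  0.8] turn [-0.11  0.07  0.53] shift in new axes [37.9  3.3  0.8]
```

>>> {"method": "drive_tool", "body": {"plan": "0 3.5 0 0 0 0.5 1;12 0 0 0 0 0 1;12 0 0 0 0 0 1;8 0 0 0 0 0 1;3 0 0 0 0 0 1;0 0 0 0 0 0 1;0 0 0 0 0 0 1;0 0 0 0 0 0 1;0 0 0 0 0 0 1;0 0 0 0 0 0 1"}}

```text
clock: 5.85
tcp_pos: [0.5385, -0.0421, 0.0558]
eef_rot: [-1.056, 1.296, 1.053]
wrist_force: [0.1, 0.1, 0.0]
opening: -0.0001
```

Run:
```python
from h import *
go([.5373,-.0416,.0537],78.2)
C=np.array([.5324,-.1581]);a=np.radians(-11.8);B=np.array([[np.cos(a),-np.sin(a)],[np.sin(a),np.cos(a)]])
print(env.get_state()['tcp_pos']);p=C+B@np.array([-.019,-.115]); go([*p,.0537],78.2)
```

```text
shift [2.1 1.3 0.2] turn [-0.09  0.13  0.24] shift in new axes [2.1 1.3 0.2]
[ 0.53854952 -0.0420999   0.05578036]
shift [   1.5    0.9 -229.8] turn [-0.09  0.13  0.24] shift in new axes [   2.1    1.3 -229.8]
```

>>> {"method": "drive_tool", "body": {"plan": "2 1.2 0 0 0 0 1;0 0 -12 0 0 0 1;0 0 -12 0 0 0 1;0.3 0 -12 0 0 0 1;0.3 0 -12 0 0 0 1;0.3 0 -12 0 0 0 1;0.3 0 -12 0 0 0 1;0.3 0 -12 0 0 0 1;0.3 0 -12 0 0 0 1;0 0 0 0 0 0 1"}}

```text
clock: 6.68
tcp_pos: [0.5171, -0.1376, 0.0545]
eef_rot: [-1.053, 1.285, 1.06]
wrist_force: [-0.2, 0.3, 1.2]
opening: -0.0001
```

Run:
```python
from h import *
C=np.array([.5324,-.1581]);a=np.radians(-11.8);B=np.array([[np.cos(a),-np.sin(a)],[np.sin(a),np.cos(a)]])
s=env.get_state();print(s['tcp_pos'],(s['tcp_pos'][:2]-C)@B*1000);p=C+B@np.array([-.019,-.115]); go([*p,.0537],78.2)
```

```text
[ 0.51707567 -0.13759204  0.05451299] [-19.19428081  16.94081146]
shift [  -0.9    0.2 -131.9] turn [0.16 0.74 0.28] shift in new axes [   0.8   -0.2 -131.9]
```

>>> {"method": "drive_tool", "body": {"plan": "0.8 0 -6 0 0.7 0.3 1;0 0 -13 0 0 0 1;0.3 0 -13 0 0 0 1;0.3 0 -13 0 0 0 1;0.3 0 -13 0 0 0 1;0.3 0 -13 0 0 0 1;0.3 0 -13 0 0 0 1;0.3 0 -13 0 0 0 1;0.2 0 -13 0 0 0 1;0 0 -13 0 0 0 1"}}

```text
clock: 7.52
tcp_pos: [0.506, -0.1836, 0.0536]
eef_rot: [-1.029, 1.22, 1.167]
wrist_force: [2.7, 21.7, 11.3]
opening: 0.0
```

Run:
```python
from h import *
C=np.array([.5324,-.1581]);a=np.radians(-11.8);B=np.array([[np.cos(a),-np.sin(a)],[np.sin(a),np.cos(a)]])
s=env.get_state();print(s['tcp_pos'],(s['tcp_pos'][:2]-C)@B*1000);p=C+B@np.array([-.019,-.115]); go([*p,.0537],78.2)
```

```text
[ 0.50595506 -0.183582    0.05362165] [-20.67512337 -30.35138955]
shift [ -7.6   4.2 -84.2] turn [ 3.87  5.14 -1.91] shift in new axes [ -0.1  -1.7 -84.6]
```

Run:
```python
from h import *
print(R.from_rotvec(env.get_state()['eef_rot']).as_matrix().round(3))
pic,W=cloud('wrist');np.savez('w2',pic=pic,W=W);save('w2',cv2.resize(pic[60:400,140:540],None,fx=2,fy=1.75))
```

```text
[[-0.017 -0.99   0.139]
 [ 0.094  0.136  0.986]
 [-0.995  0.03   0.091]]
```

View pics/w2.png

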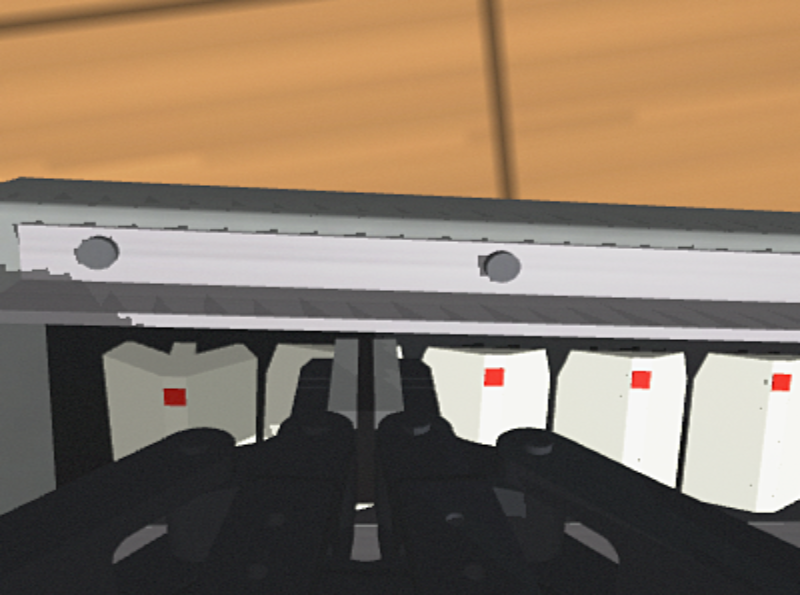

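>>> {"method": "drive_tool", "body": {"plan": "-3 0 6 0 0 0 1;-3 0 6 2 2.6 -1 1;0 0 4 1.9 2.5 -0.9 1;0 0 0 0 0 0 1;0 0 0 0 0 0 1;0 0 0 0 0 0 1;0 0 0 0 0 0 1;0 0 0 0 0 0 1;0 0 0 0 0 0 1;0 0 0 0 0 0 1"}}

```text
clock: 8.4
tcp_pos: [0.5094, -0.1682, 0.0612]
eef_rot: [-1.055, 1.298, 1.058]
wrist_force: [-0.2, 0.3, -0.1]
opening: 0.0001
```

```bash
cat >> h.py <<'E'
C=np.array([.5324,-.1581]);_a=np.radians(-11.8);B=np.array([[np.cos(_a),-np.sin(_a)],[np.sin(_a),np.cos(_a)]])
def loc():
    s=env.get_state();print('world',s['tcp_pos'].round(4),'box',((s['tcp_pos'][:2]-C)@B*1000).round(1),'f',np.round(s['wrist_force'],1),'op',round(float(s['opening']),4),'t',s['clock'])
def bx(x,y): return C+B@np.array([x,y])
E
python3 - <<'E'
from h import *
loc(); go([*bx(-.021,-.015),.0548],78.2)
E
```

```text
world [ 0.5094 -0.1682  0.0612] box [-20.4 -14.6] f [-0.2  0.3 -0.1] op 0.0001 t 8.4
shift [ 6.4  0.6 -0.5] turn [ 0.04  0.1  -0.03] shift in new axes [ 6.4  0.6 -0.4]
```

>>> {"method": "drive_tool", "body": {"plan": "3 0.6 0 0 0 0 1;3 0 0 0 0 0 1;0 0 0 0 0 0 1;0 0 -9 0 0 0 1;0 0 -9 0 0 0 1;0 0 -9 0 0 0 1;0 0 -9 0 0 0 1;0 0 -9 0 0 0 1;0 0 0 0 0 0 1;0 0 0 0 0 0 1"}}

```text
clock: 9.23
tcp_pos: [0.4975, -0.2188, 0.0543]
eef_rot: [-1.051, 1.3, 1.056]
wrist_force: [0.3, -0.1, 0.4]
opening: -0.0001
```

Run:
```python
from h import *
loc(); go([*bx(-.021,-.115),.0548],78.2)
```

```text
world [ 0.4975 -0.2188  0.0543] box [-21.7 -66.5] f [ 0.3 -0.1  0.4] op -0.0001 t 9.2333
shift [ -0.6  -0.9 -48.5] turn [-0.18  0.13 -0.09] shift in new axes [ -0.5  -0.7 -48.5]
```

>>> {"method": "drive_tool", "body": {"plan": "0 -0.6 -9 0 0 0 1;0 0 -9 0 0 0 1;0 0 -9 0 0 0 1;0 0 -9 0 0 0 1;0 0 -9 0 0 0 1;0 0 0 0 0 0 1;0 0 0 0 0 0 1;0 0 0 0 0 0 1;0 0 0 0 0 0 1;0 0 0 0 0 0 1"}}

```text
clock: 10.07
tcp_pos: [0.4874, -0.2699, 0.0542]
eef_rot: [-1.052, 1.302, 1.053]
wrist_force: [0.2, 0.7, -0.5]
opening: 0.0004
```

Run:
```python
from h import *
loc()
pic,W=cloud('wrist');np.savez('w3',pic=pic,W=W);save('w3',pic)
# height of rockers (box frame) on each half as seen
L=(W[...,:2]-C)@B*1000; Z=W[...,2]*1000
for c in ('wrist','scene','top'):
    if c!='wrist':
        pic,W=cloud(c); L=(W[...,:2]-C)@B*1000; Z=W[...,2]*1000
    for y in (-72,-36,0,36,72):
        o=[]
        for x in (-17,17):
            k=(abs(L[...,0]-x)<5)&(abs(L[...,1]-y)<5)&(Z>40)&(Z<75); o+=[k.sum(),np.median(Z[k]).round(1)]
        print(c,y,o)
```

```text
world [ 0.4874 -0.2699  0.0542] box [ -21.2 -118.6] f [ 0.2  0.7 -0.5] op 0.0004 t 10.0667
wrist -72 [np.int64(456), np.float64(52.4), np.int64(0), np.float64(nan)]
wrist -36 [np.int64(474), np.float64(52.3), np.int64(262), np.float64(57.8)]
wrist 0 [np.int64(464), np.float64(52.3), np.int64(313), np.float64(57.8)]
wrist 36 [np.int64(0), np.float64(nan), np.int64(57), np.float64(56.6)]
wrist 72 [np.int64(0), np.float64(nan), np.int64(0), np.float64(nan)]
scene -72 [np.int64(12), np.float64(52.2), np.int64(23), np.float64(55.8)]
scene -36 [np.int64(12), np.float64(51.3), np.int64(21), np.float64(56.5)]
scene 0 [np.int64(12), np.float64(52.3), np.int64(22), np.float64(56.5)]
scene 36 [np.int64(14), np.float64(52.1), np.int64(17), np.float64(55.8)]
scene 72 [np.int64(12), np.float64(51.5), np.int64(17), np.float64(56.0)]
top -72 [np.int64(8), np.float64(52.4), np.int64(9), np.float64(55.3)]
top -36 [np.int64(12), np.float64(52.2), np.int64(9), np.float64(59.5)]
top 0 [np.int64(10), np.float64(49.9), np.int64(8), np.float64(55.9)]
top 36 [np.int64(11), np.float64(51.5), np.int64(8), np.float64(58.4)]
top 72 [np.int64(11), np.float64(51.6), np.int64(10), np.float64(57.9)]
  return _methods._mean(a, axis=axis, dtype=dtype,
  ret = ret.dtype.type(ret / rcount)
```

View pics/w3.png

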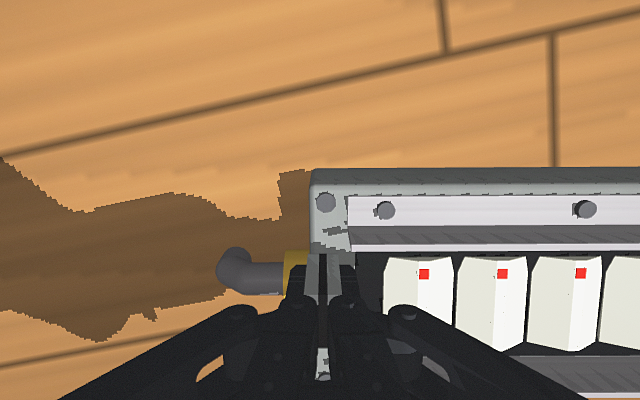

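All five dot halves read about 8 mm above the panel and the other halves about 12–14 mm, so all switches are off. Next I lift clear and go to the rack.

>>> {"method": "drive_tool", "body": {"plan": "-40 0 0 0 0 0 1;-40 0 0 0 0 0 1;-40 0 0 7 0 0 -1;-40 0 0 7 0 0 -1;-40 0 0 7 0 0 -1;-20 0 0 7 0 0 -1;0 0 0 7 0 0 -1;0 0 0 7 0 0 -1;0 0 0 7 0 0 -1;0 0 0 0 0 0 -1"}}

```text
clock: 11.05
tcp_pos: [0.4888, -0.266, 0.2832]
eef_rot: [-0.373, 1.539, 0.387]
wrist_force: [0.1, -0.0, -0.8]
opening: 0.0854
```

Run:
```python
from h import *
loc(); go([.60,.21,.27],4)
```

```text
world [ 0.4888 -0.266   0.2832] box [ -20.6 -114.6] f [ 0.1 -0.  -0.8] op 0.0854 t 11.05
shift [ 16.5 369.3 320.1] turn [23.76 -0.08 -0.49] shift in new axes [ 13.2 467.1 144.1]
```

>>> {"method": "drive_tool", "body": {"plan": "0 0 0 6 0 0 -1;0 0 0 6 0 0 -1;0 0 0 6 0 0 -1;0 0 0 6 0 0 -1;0 38 12 0 0 0 -1;0 38 12 0 0 0 -1;0 38 12 0 0 0 -1;0 38 12 0 0 0 -1;0 38 12 0 0 0 -1;0 38 12 0 0 0 -1"}}

```text
clock: 11.88
tcp_pos: [0.5432, -0.0353, 0.2826]
eef_rot: [-0.043, 1.578, 0.047]
wrist_force: [0.5, -0.5, -0.5]
opening: 0.0857
```

>>> {"method": "drive_tool", "body": {"plan": "0 38 12 0 0 0 -1;0 38 12 0 0 0 -1;0 38 12 0 0 0 -1;0 38 12 0 0 0 -1;0 38 12 0 0 0 -1;0 38 12 0 0 0 -1;0 0 0 0 0 0 -1;0 0 0 0 0 0 -1;0 0 0 0 0 0 -1;0 0 0 0 0 0 -1"}}

```text
clock: 12.72
tcp_pos: [0.5952, 0.2253, 0.2774]
eef_rot: [-0.082, 1.584, 0.095]
wrist_force: [0.0, 0.2, -0.4]
opening: 0.0856
```

Run:
```python
from m import *
loc(); go([.60,.25,.27],4)
pic,W=cloud('wrist');np.savez('w4',pic=pic,W=W);save('w4',pic);p=pic.astype(int)
X,Y,Z=W[...,0],W[...,1],W[...,2]
red=(p[...,0]>110)&(p[...,1]<70)&(p[...,2]<70)
rect(W[red&(abs(X-.6)<.08)&(abs(Y-.31)<.1)&(Z>.040)&(Z<.052)],'guard')
dk=(X>.4)&(X<.7)&(Y>.2)&(Y<.42)&(Z>.10)&(Z<.116); rect(W[dk],'deck')
br=(abs(X-.5)<.06)&(abs(Y-.29)<.08)&(Z>.045)&(Z<.075); rect(W[br],'brush')
```

```text
world [0.5952 0.2253 0.2774] box [-16.9 388.1] f [ 0.   0.2 -0.4] op 0.0856 t 12.7167
shift [ 7.5 24.   7.7] turn [ 2.46 -0.86 -0.5 ] shift in new axes [ 7.4 24.3  6.5]
guard 5138 [604.4 327.6] [ 63.9 135.1] 4.7 z 0.0452
deck 14456 [551.  356.1] [250.6  44.1] 4.1 z 0.1091
brush 2724 [494.3 306.1] [100.5 107.4] 73.7 z 0.059
```

View pics/w4.png

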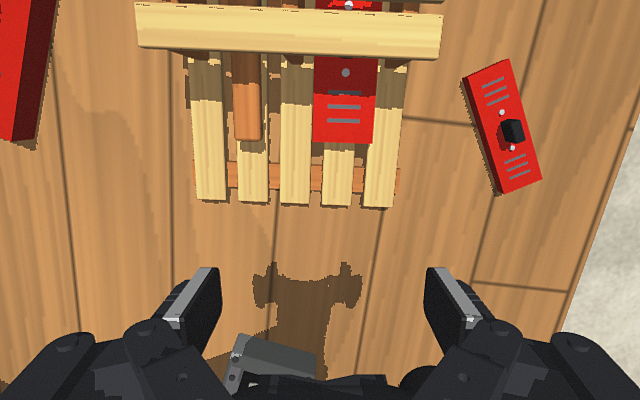

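The guard is in the right-hand slot, with its front edge at row 142, columns 312–375 (64 mm wide). About 78 mm of it stands out past the deck. The brush is in the other slot at (247,100).

Run:
```python
from h import *
go([.608,.2822,.12],4.4); go([.608,.2822,.026],4.4)
```

```text
shift [157.6  54.   21.5] turn [ 2.   -0.86 -0.51] shift in new axes [157.4  56.1  17.2]
shift [251.6  53.1  22.9] turn [ 2.   -0.86 -0.51] shift in new axes [251.4  56.1  17.2]
```

>>> {"method": "drive_tool", "body": {"plan": "0 0 0 2 -0.9 -0.5 -1;10 28 9 0 0 0 -1;20 28 8 0 0 0 -1;30 0 0 0 0 0 -1;30 0 0 0 0 0 -1;30 0 0 0 0 0 -1;20 0 0 0 0 0 -1;0 0 0 0 0 0 -1;0 0 0 0 0 0 -1;0 0 0 0 0 0 -1"}}

```text
clock: 13.6
tcp_pos: [0.6147, 0.2633, 0.1385]
eef_rot: [-0.043, 1.561, 0.039]
wrist_force: [-1.4, -0.1, 0.3]
opening: 0.0851
```

Run:
```python
from h import *
loc();go([.608,.2822,.026],4.4)
```

```text
world [0.6147 0.2633 0.1385] box [ -5.6 429.3] f [-1.4 -0.1  0.3] op 0.0851 t 13.6
shift [112.4  19.5  -6.7] turn [-1.42  0.52  0.17] shift in new axes [112.5  19.3  -5.2]
```

>>> {"method": "drive_tool", "body": {"plan": "0 10 -3 -1.4 0.5 0.2 -1;0 9 -2 0 0 0 -1;0 0 0 0 0 0 -1;20 0 0 0 0 0 -1;20 0 0 0 0 0 -1;20 0 0 0 0 0 -1;0 0 0 0 0 0 -1;0 0 0 0 0 0 -1;0 0 0 0 0 0 -1;0 0 0 0 0 0 -1"}}

```text
clock: 14.43
tcp_pos: [0.617, 0.291, 0.0919]
eef_rot: [-0.055, 1.547, 0.076]
wrist_force: [0.4, -0.7, 0.6]
opening: 0.0856
```

Run:
```python
from h import *
loc();go([.608,.2822,.026],4.4)
```

```text
world [0.617  0.291  0.0919] box [ -9.  456.9] f [ 0.4 -0.7  0.6] op 0.0856 t 14.4333
shift [ 65.6  -8.8 -11.3] turn [ 0.39  1.31 -0.73] shift in new axes [65.9 -8.1 -9.7]
```

>>> {"method": "drive_tool", "body": {"plan": "0 -4 -5 0.4 1.3 -0.7 -1;0 -4 -5 0 0 0 -1;0 0 0 0 0 0 -1;15 0 0 0 0 0 -1;15 0 0 0 0 0 -1;0 0 0 0 0 0 -1;0 0 0 0 0 0 -1;0 0 0 0 0 0 -1;0 0 0 0 0 0 -1;0 0 0 0 0 0 -1"}}

```text
clock: 15.27
tcp_pos: [0.6111, 0.2832, 0.0657]
eef_rot: [-0.056, 1.559, 0.064]
wrist_force: [-0.9, -0.3, 0.9]
opening: 0.0854
```

Run:
```python
from h import *
loc();go([.608,.2822,.026],4.4)
```

```text
world [0.6111 0.2832 0.0657] box [-13.2 448.1] f [-0.9 -0.3  0.9] op 0.0854 t 15.2667
shift [39.6 -1.  -3.6] turn [-0.02  0.63 -0.29] shift in new axes [39.7 -0.8 -3.2]
```

>>> {"method": "drive_tool", "body": {"plan": "0 -1 -3.2 0 0.6 -0.3 -1;14 0 0 0 0 0 -1;14 0 0 0 0 0 -1;8 0 0 0 0 0 -1;2 0 0 0 0 0 -1;0 0 0 0 0 0 -1;0 0 0 0 0 0 1;0 0 0 0 0 0 1;0 0 0 0 0 0 1;0 0 0 0 0 0 1", "newtons": 40}}

```text
clock: 16.1
tcp_pos: [0.6075, 0.282, 0.0233]
eef_rot: [-0.061, 1.571, 0.06]
wrist_force: [0.4, 0.2, -1.5]
opening: 0.0633
```

Run:
```python
from h import *
loc();go([.608,.2822,.026],4.4);go([.608+.01116,.2822-.145,.027],4.4)
```

```text
world [0.6075 0.282  0.0233] box [-16.5 446.1] f [ 0.4  0.2 -1.5] op 0.0633 t 16.1
shift [-2.7  0.2  0.5] turn [ 0.02 -0.08  0.04] shift in new axes [-2.7  0.2  0.5]
shift [  -3.6 -145.2    0.5] turn [ 0.02 -0.08  0.04] shift in new axes [  -3.7 -145.2    0.5]
```

>>> {"method": "drive_tool", "body": {"plan": "-1 -5 0 0 0 0 1;0 -16 0 0 0 0 1;0 -16 0 0 0 0 1;0 -16 0 0 0 0 1;0 -16 0 0 0 0 1;0 -16 0 0 0 0 1;0 -16 0 0 0 0 1;0 -16 0 0 0 0 1;0 -8 0 0 0 0 1;0 0 0 0 0 0 1"}}

```text
clock: 16.93
tcp_pos: [0.615, 0.1397, 0.0237]
eef_rot: [-0.059, 1.574, 0.053]
wrist_force: [0.1, 0.0, -2.2]
opening: 0.063
```

Run:
```python
from h import *
loc();go([.608+.0109,.2822-.142,.025],4.4)
```

```text
world [0.615  0.1397 0.0237] box [ 20.  308.4] f [ 0.1  0.  -2.2] op 0.063 t 16.9333
shift [-1.3  0.3  3.9] turn [-0.32 -0.26  0.19] shift in new axes [-1.3  0.2  3.9]
```

>>> {"method": "drive_tool", "body": {"plan": "0 0 0 0 0 0 -1;0 0 0 0 0 0 -1;0 0 0 0 0 0 -1;-10 0 0 0 0 0 -1;-35 0 0 0 0 0 -1;-35 0 0 0 0 0 -1;-35 0 0 0 0 0 -1;-35 0 0 0 0 0 -1;-20 0 0 0 0 0 -1;0 0 0 0 0 0 -1"}}

```text
clock: 17.77
tcp_pos: [0.6162, 0.1463, 0.2055]
eef_rot: [-0.062, 1.573, 0.062]
wrist_force: [0.8, -0.4, 0.4]
opening: 0.0853
```

Run:
```python
from m import *
loc()
pic,W=cloud('wrist');np.savez('w5',pic=pic,W=W);save('w5',pic);p=pic.astype(int)
X,Y,Z=W[...,0],W[...,1],W[...,2]
red=(p[...,0]>110)&(p[...,1]<70)&(p[...,2]<70)
rect(W[red&(abs(X-.61)<.08)&(abs(Y-.22)<.13)&(Z>.040)&(Z<.052)],'guard')
k=(abs(X-.61)<.05)&(abs(Y-.22)<.06)&(Z>.076)&(Z<.09)
if k.sum()>5: rect(W[k],'grip'); go([*np.median(W[k][:,:2],0),.055],4.4)
```

```text
world [0.6162 0.1463 0.2055] box [ 19.8 315.1] f [ 0.8 -0.4  0.4] op 0.0853 t 17.7667
guard 7091 [613.5 209. ] [ 62.7 175.3] 2.8 z 0.0445
grip 289 [618.7 215.3] [30.3 11.6] 87.9 z 0.0767
shift [149.2  74.5   9. ] turn [ 0.15 -0.23 -0.01] shift in new axes [149.2  74.6   8.2]
```

View pics/w5.png

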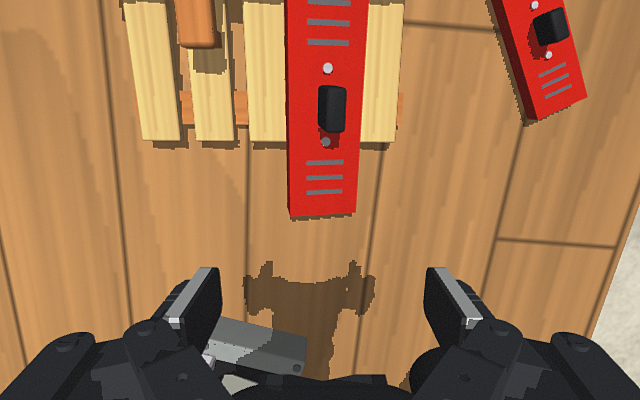

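Run:
```python
from m import *
z=np.load('w5.npz');p=z['pic'].astype(int);W=z['W']
k=np.zeros(p.shape[:2],bool);k[80:140,312:352]=(p[80:140,312:352].max(2)<70)
q=W[k]; print(k.sum(),np.histogram(q[:,2],bins=8))
for lo,hi in((.06,.07),(.07,.076),(.076,.08),(.08,.09)):
    r=q[(q[:,2]>lo)&(q[:,2]<hi)]; 
    if len(r)>5: print(lo,len(r),r.min(0).round(4),r.max(0).round(4))
for row in (90,105,120): print([ (c,*W[row,c].round(3)) for c in (285,290,305,316,320,325,330,335,340,345,350,360,366)])
X,Y,Z=W[...,0],W[...,1],W[...,2]
red=(p[...,0]>110)&(p[...,1]<70)&(p[...,2]<70)&(abs(Z-.0455)<.004)&(abs(X-.61)<.08)
for y in (.13,.15,.17,.19,.21,.23,.25,.27):
    s=red&(abs(Y-y)<.004)
    if s.sum(): print(y,X[s].min().round(4),X[s].max().round(4))
```

```text
Traceback (most recent call last):
ValueError: autodetected range of [nan, nan] is not finite
```

Run:
```python
from m import *
z=np.load('w5.npz');p=z['pic'].astype(int);W=z['W']
k=np.zeros(p.shape[:2],bool);k[80:140,312:352]=(p[80:140,312:352].max(2)<70)
k2=k&np.isfinite(W[...,2]); q=W[k2]; v,u=np.nonzero(k); print(k.sum(),k2.sum(),u.min(),u.max(),v.min(),v.max())
for lo,hi in((.06,.07),(.07,.076),(.076,.08),(.08,.09)):
    r=q[(q[:,2]>lo)&(q[:,2]<hi)]; 
    if len(r)>5: print(lo,len(r),r.min(0).round(4),r.max(0).round(4))
X,Y,Z=W[...,0],W[...,1],W[...,2]
red=(p[...,0]>110)&(p[...,1]<70)&(p[...,2]<70)&(abs(Z-.0455)<.004)&(abs(X-.61)<.08)
for y in (.13,.15,.17,.19,.21,.23,.25,.27):
    s=red&(abs(Y-y)<.004)
    if s.sum(): print(y,X[s].min().round(4),X[s].max().round(4))
```

```text
1236 1230 318 345 85 132
0.06 121 [0.6093 0.1984 0.06  ] [0.6214 0.232  0.0698]
0.07 657 [0.6117 0.1974 0.07  ] [0.6293 0.2312 0.076 ]
0.076 289 [0.6133 0.2001 0.076 ] [0.625  0.2304 0.0797]
0.15 0.587 0.5933
0.17 0.5852 0.5994
0.19 0.5845 0.6068
0.21 0.5825 0.6073
0.23 0.5818 0.6187
0.25 0.581 0.6252
0.27 0.5795 0.6336
```

Run:
```python
from m import *
z=np.load('w5.npz');p=z['pic'].astype(int);W=z['W']
X,Y,Z=W[...,0],W[...,1],W[...,2]
red=(p[...,0]>110)&(p[...,1]<70)&(p[...,2]<70)&(abs(X-.615)<.06)&(Z>.02)&(Z<.07)
q=W[red]; print(np.percentile(q[:,2],[1,10,50,90,99]).round(4))
for _ in range(4):
    A=np.c_[q[:,0]-.615,q[:,1]-.21,np.ones(len(q))]; c=np.linalg.lstsq(A,q[:,2],rcond=None)[0]; r=q[:,2]-A@c; q=q[abs(r)<.0025]
print('slopes deg',np.degrees(np.arctan(c[:2])).round(2),'z',c[2],len(q)); rect(q,'top')
sl=(p[...,0]>180)&(p[...,1]>150)&(Z>.015)&(Z<.03)&(Y<.3)&(X>.4)&(X<.7)
s=W[sl]; A=np.c_[s[:,0]-.6,s[:,1]-.2,np.ones(len(s))]; print('slat',np.degrees(np.linalg.lstsq(A,s[:,2],rcond=None)[0][:2]),np.median(s[:,2]))
```

```text
[0.0278 0.0324 0.0409 0.0484 0.052 ]
slopes deg [-12.39   3.84] z 0.039884385947812476 12881
top 12881 [614.5 206.4] [ 62.9 181. ] 3.2 z 0.0409
slat [ 0.01065446 -0.00725828] 0.021209007226885956
```

The guard has rolled about 12° (right edge down between the slats) and pitched about 4°. I'll align the tool with its tilted grip.

```bash
cat >> h.py <<'E'
def goR(p,M2):
    s=env.get_state(); M=R.from_rotvec(s['eef_rot']); T=R.from_matrix(M2); d=np.array(p)-s['tcp_pos']
    print('shift',(M.inv().apply(d)*1000).round(1),'turn',np.degrees((M.inv()*T).as_rotvec()).round(2),'shift new',(T.inv().apply(d)*1000).round(1))
n=np.array([.2197,-.067,1]);n/=np.linalg.norm(n)
gy=np.array([-np.sin(np.radians(3.2)),np.cos(np.radians(3.2)),0]);gy-=gy@n*n;gy/=np.linalg.norm(gy)
MG=np.stack([-n,gy,np.cross(-n,gy)],1)
PG=np.array([.6155,.2163,.0473])
E
python3 - <<'E'
from h import *
print(MG.round(3)); goR(PG+.06*n,MG); goR(PG,MG)
E
```

```text
[[-0.214 -0.039  0.976]
 [ 0.065  0.996  0.055]
 [-0.975  0.075 -0.211]]
shift [98.4 64.6 18.2] turn [ 1.8  11.88  4.55] shift new [97.5 57.7 36.7]
shift [156.9  69.5   6. ] turn [ 1.8  11.88  4.55] shift new [157.5  57.7  36.7]
```

>>> {"method": "drive_tool", "body": {"plan": "0 0 0 0.9 6 2.3 -1;0 0 0 0.9 5.9 2.3 -1;0 0 0 0 0 0 -1;0 20 12 0 0 0 -1;0 20 12 0 0 0 -1;0 18 12 0 0 0 -1;25 0 0 0 0 0 -1;25 0 0 0 0 0 -1;25 0 0 0 0 0 -1;0 0 0 0 0 0 -1"}}

```text
clock: 18.65
tcp_pos: [0.622, 0.2214, 0.1187]
eef_rot: [0.012, 1.797, 0.105]
wrist_force: [-1.2, -0.5, -0.2]
opening: 0.0855
```

Run:
```python
from m import *
loc();goR(PG,MG)
pic,W=cloud('wrist');np.savez('w6',pic=pic,W=W);p=pic.astype(int);save('w6',pic)
X,Y,Z=W[...,0],W[...,1],W[...,2]
red=(p[...,0]>100)&(p[...,1]<70)&(p[...,2]<70)&(abs(X-.615)<.06)&(abs(Y-.2)<.12)&(Z>.015)&(Z<.07)
q=W[red]
for _ in range(4):
    A=np.c_[q[:,0]-.615,q[:,1]-.21,np.ones(len(q))]; c=np.linalg.lstsq(A,q[:,2],rcond=None)[0]; r=q[:,2]-A@c; q=q[abs(r)<.0025]
print('slopes deg',np.degrees(np.arctan(c[:2])).round(2),'z',c[2],len(q)); rect(q,'top')
```

```text
world [0.622  0.2214 0.1187] box [ 10.1 389.8] f [-1.2 -0.5 -0.2] op 0.0855 t 18.65
shift [ 70.5 -10.4   9.3] turn [ 0.57 -0.76 -0.03] shift new [ 70.7 -10.2   8.4]
slopes deg [-12.42   3.84] z 0.03979982262797709 22733
top 22733 [614.1 216.1] [ 62.9 200.1] 3.2 z 0.0418
```

View pics/w6.png

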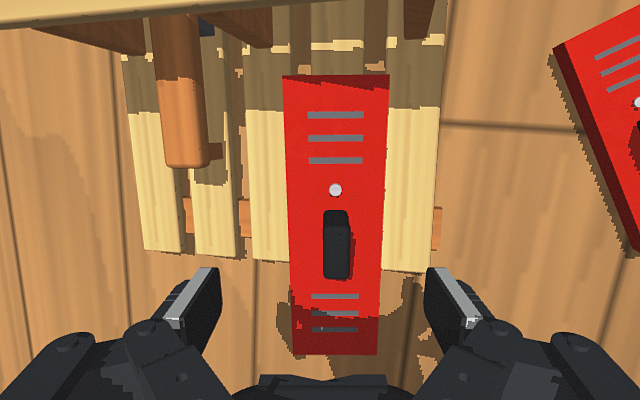

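The full 200 mm of the guard now shows (rows 75–355), clear of the deck, with the grip at (337,245). The tilt is steady.

>>> {"method": "drive_tool", "body": {"plan": "0 -5 4.2 0.6 -0.8 0 -1;0 -5 4.2 0 0 0 -1;20 0 0 0 0 0 -1;20 0 0 0 0 0 -1;0 0 0 0 0 0 -1;0 0 0 0 0 0 -1;0 0 0 0 0 0 -1;0 0 0 0 0 0 -1;0 0 0 0 0 0 -1;0 0 0 0 0 0 -1"}}

```text
clock: 19.53
tcp_pos: [0.6377, 0.2099, 0.0912]
eef_rot: [0.026, 1.752, 0.092]
wrist_force: [-0.4, -0.0, -0.3]
opening: 0.0854
```

Run:
```python
from h import *
loc();goR(PG,MG)
```

```text
world [0.6377 0.2099 0.0912] box [ 27.8 381.7] f [-0.4 -0.  -0.3] op 0.0854 t 19.5333
shift [ 47.5   3.8 -13.6] turn [-0.27  1.84 -0.14] shift new [ 47.9   4.  -12. ]
```

>>> {"method": "drive_tool", "body": {"plan": "0 2 -5 -0.2 1.6 0 -1;0 2 -5 0 0 0 -1;0 0 0 0 0 0 -1;10 0 0 0 0 0 -1;10 0 0 0 0 0 -1;0 0 0 0 0 0 -1;0 0 0 0 0 0 -1;0 0 0 0 0 0 -1;0 0 0 0 0 0 -1;0 0 0 0 0 0 -1"}}

```text
clock: 20.37
tcp_pos: [0.6233, 0.2151, 0.0734]
eef_rot: [0.022, 1.777, 0.097]
wrist_force: [-0.5, -0.0, -0.4]
opening: 0.0854
```

Run:
```python
from h import *
loc();goR(PG,MG)
```

```text
world [0.6233 0.2151 0.0734] box [ 12.7 383.9] f [-0.5 -0.  -0.4] op 0.0854 t 20.3667
shift [27.2 -0.6 -2.3] turn [-0.04  0.41 -0.15] shift new [27.2 -0.5 -2.1]
```

Good; descend, close softly and check.

>>> {"method": "drive_tool", "body": {"plan": "0 -0.5 -2 0 0.4 -0.1 -1;10 0 0 0 0 0 -1;10 0 0 0 0 0 -1;5 0 0 0 0 0 -1;2 0 0 0 0 0 -1;0 0 0 0 0 0 1;0 0 0 0 0 0 1;0 0 0 0 0 0 1;0 0 0 0 0 0 1;0 0 0 0 0 0 1", "newtons": 70}}

```text
clock: 21.2
tcp_pos: [0.6151, 0.2163, 0.0444]
eef_rot: [0.02, 1.784, 0.095]
wrist_force: [-0.5, 0.1, 0.2]
opening: 0.0256
```

Run:
```python
from h import *
loc();goR(PG,MG)
```

```text
world [0.6151 0.2163 0.0444] box [  4.4 383.3] f [-0.5  0.1  0.2] op 0.0256 t 21.2
shift [-2.9  0.2 -0.2] turn [-0.06 -0.02 -0.03] shift new [-2.9  0.2 -0.2]
```

>>> {"method": "drive_tool", "body": {"plan": "-2 0 0 0 0 0 1;0 0 0 0 0 0 1;0 0 0 0 0 0 1;0 0 0 0 0 0 1;0 0 0 0 0 0 1;-4 0.3 -0.9 0 0 0 1;-4 0.3 -0.9 0 0 0 1;-8 0.6 -1.7 0 0 0 1;-8 0.6 -1.7 0 0 0 1;-8 0.6 -1.7 0 0 0 1", "newtons": 70}}

```text
clock: 22.03
tcp_pos: [0.6124, 0.215, 0.0783]
eef_rot: [0.018, 1.791, 0.093]
wrist_force: [-0.1, 0.3, -4.8]
opening: 0.0152
```

Run:
```python
from h import *
loc();go([.60,.10,.20],4.4);go([.60,.10,.20],-11.8)
```

```text
world [0.6124 0.215  0.0783] box [  2.  381.6] f [-0.1  0.3 -4.8] op 0.0152 t 22.0333
shift [-122.9 -105.3  -44.7] turn [ -1.72 -12.5   -4.41] shift in new axes [-121.7 -113.8  -21.2]
shift [-122.9 -105.3  -44.7] turn [ 14.41 -13.03  -2.61] shift in new axes [-121.7 -115.2   11.4]
```

>>> {"method": "drive_tool", "body": {"plan": "-20 1.5 -4.3 0 0 0 1;-20 1.5 -4.3 0 0 0 1;-25 2 -5.4 0 0 0 1;-25 2 -5.4 0 0 0 1;-20 1.5 -4.3 0 0 0 1;0 0 0 4.8 -4.3 -0.9 1;0 0 0 4.8 -4.3 -0.9 1;0 0 0 4.8 -4.3 -0.8 1;0 0 0 0 0 0 1;0 0 0 0 0 0 1"}}

```text
clock: 22.87
tcp_pos: [0.6147, 0.2133, 0.2081]
eef_rot: [0.175, 1.551, -0.168]
wrist_force: [0.7, 0.2, -4.5]
opening: 0.0151
```

Run:
```python
from h import *
loc();go([*bx(0,0),.20],-11.8)
```

```text
world [0.6147 0.2133 0.2081] box [  4.6 380.4] f [ 0.7  0.2 -4.5] op 0.0151 t 22.8667
shift [ 6.000e+00 -3.805e+02  3.000e-01] turn [-0.75  0.7  -0.32] shift in new axes [   8.1 -380.4   -4.6]
```

>>> {"method": "drive_tool", "body": {"plan": "0 -12 0 -0.7 0.7 -0.3 1;0 -25 -1 0 0 0 1;0 -30 -1 0 0 0 1;0 -30 -1 0 0 0 1;0 -30 -1 0 0 0 1;0 -30 -1 0 0 0 1;0 -30 0 0 0 0 1;0 -30 0 0 0 0 1;0 -30 0 0 0 0 1;0 -30 0 0 0 0 1"}}

```text
clock: 23.7
tcp_pos: [0.5599, -0.0581, 0.2074]
eef_rot: [0.146, 1.581, -0.122]
wrist_force: [1.0, -0.3, -5.2]
opening: 0.0147
```

Run:
```python
from h import *
loc();go([*bx(0,0),.20],-11.8)
```

```text
world [ 0.5599 -0.0581  0.2074] box [  6.4 103.5] f [ 1.  -0.3 -5.2] op 0.0147 t 23.7
shift [   6.1 -103.3  -10. ] turn [ 2.02 -0.91 -0.79] shift in new axes [   7.4 -103.5   -6.4]
```

>>> {"method": "drive_tool", "body": {"plan": "0 -25 -1.5 1 -0.4 -0.4 1;0 -25 -1.5 1 -0.4 -0.4 1;0 -25 -1.5 0 0 0 1;0 -18 -1.5 0 0 0 1;0 -8 0 0 0 0 1;0 0 0 0 0 0 1;0 0 0 0 0 0 1;0 0 0 0 0 0 1;0 0 0 0 0 0 1;0 0 0 0 0 0 1"}}

```text
clock: 24.53
tcp_pos: [0.5337, -0.1732, 0.2095]
eef_rot: [0.17, 1.571, -0.165]
wrist_force: [0.2, -0.4, -4.4]
opening: 0.0152
```

```bash
cat > g.py <<'E'
from m import *
def guard(show=None):
    s=env.get_state();pic,W=cloud('wrist');p=pic.astype(int)
    if show: save(show,pic)
    d=W-s['tcp_pos'];red=(p[...,0]>90)&(p[...,1]<70)&(p[...,2]<70)&(abs(d[...,0])<.1)&(abs(d[...,1])<.16)&(abs(d[...,2])<.04)
    q=W[red];c0=q.mean(0)
    for _ in range(5):
        A=np.c_[q[:,:2]-c0[:2],np.ones(len(q))];c=np.linalg.lstsq(A,q[:,2],rcond=None)[0];q=q[abs(q[:,2]-A@c)<.0025]
    print('slopes deg along box x,y',np.degrees(B.T@c[:2]).round(2),'z top',c[2].round(4));rect(q,'guard top')
    r=cv2.minAreaRect((q[:,:2]*1000).astype(np.float32));print('centre in box',((np.array(r[0])/1000-C)@B*1000).round(1))
    return W,p
E
python3 - <<'E'
from g import *
loc();go([*bx(0,0),.12],-11.8)
W,p=guard('w7')
pic,W=cloud('scene');p=pic.astype(int)
red=(p[...,0]>90)&(p[...,1]<70)&(p[...,2]<70)&(abs(W[...,0]-.53)<.1)&(abs(W[...,1]+.15)<.16)&(W[...,2]>.16)
q=W[red];print('scene z',np.percentile(q[:,2],[1,50,99]));
t=q[q[:,2]>np.percentile(q[:,2],97)-.004]; rect(t,'scene top'); r=cv2.minAreaRect((t[:,:2]*1000).astype(np.float32));print(((np.array(r[0])/1000-C)@B*1000).round(1))
E
```

```text
world [ 0.5337 -0.1732  0.2095] box [  4.4 -14.5] f [ 0.2 -0.4 -4.4] op 0.0152 t 24.5333
shift [89.6 14.2 -3.9] turn [-0.41 -0.39 -0.15] shift in new axes [89.5 14.5 -4.4]
slopes deg along box x,y [-0.56  0.13] z top 0.2043
guard top 32682 [ 538.3 -154.6] [162.2  64.3] 78.1 z 0.2043
centre in box [5.1 4.6]
scene z [0.18260716 0.20288957 0.2127128 ]
scene top 1311 [ 547.5 -176.8] [198.1  90. ] 78.2 z 0.2038
[ 18.6 -15.2]
```

View pics/w7.png

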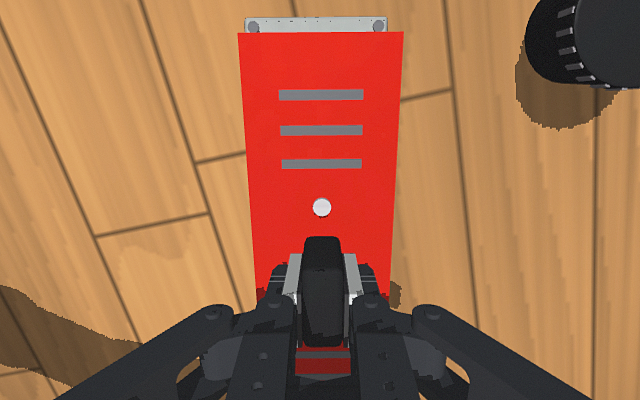

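The guard is level and aligned in the grip (top at columns 238–405), with the tub at upper right untouched. Next I correct the position and descend.

>>> {"method": "drive_tool", "body": {"plan": "0 5 -1.5 -0.4 -0.4 -0.1 1;0 5 -1.5 0 0 0 1;0 4.5 -1.5 0 0 0 1;20 0 0 0 0 0 1;20 0 0 0 0 0 1;20 0 0 0 0 0 1;15 0 0 0 0 0 1;0 0 0 0 0 0 1;0 0 0 0 0 0 1;0 0 0 0 0 0 1"}}

```text
clock: 25.47
tcp_pos: [0.5355, -0.1476, 0.1337]
eef_rot: [0.155, 1.561, -0.148]
wrist_force: [-0.3, 1.0, -5.1]
opening: 0.015
```

Run:
```python
from g import *
loc();go([*bx(-.0007,0),.105],-11.8)
```

```text
world [ 0.5355 -0.1476  0.1337] box [ 0.9 10.9] f [-0.3  1.  -5.1] op 0.015 t 25.4667
shift [ 28.6 -11.   -1.8] turn [ 0.72  0.22 -0.29] shift in new axes [ 28.7 -10.9  -1.6]
```

>>> {"method": "drive_tool", "body": {"plan": "0 -5 -0.8 0.5 0.2 -0.2 1;0 -5 -0.8 0 0 0 1;0 0 0 0 0 0 1;10 0 0 0 0 0 1;10 0 0 0 0 0 1;5 0 0 0 0 0 1;0 0 0 0 0 0 1;0 0 0 0 0 0 1;0 0 0 0 0 0 1;0 0 0 0 0 0 1"}}

```text
clock: 26.3
tcp_pos: [0.5344, -0.1591, 0.1095]
eef_rot: [0.16, 1.558, -0.159]
wrist_force: [0.2, 0.5, -5.7]
opening: 0.0152
```

Run:
```python
from g import *
loc();go([*bx(-.0007,0),.0735],-11.8)
W,p=guard()
Z=W[...,2];L=(W[...,:2]-C)@B*1000
k=(Z>.062)&(Z<.072)&(abs(L[...,0])<50)&(abs(L[...,1])<115); q=L[k]
print('rail pts',k.sum(),[ (len(v),np.percentile(v[:,0],[2,50,98]).round(1),np.percentile(v[:,1],[2,98]).round(0)) for v in (q[q[:,0]<-20],q[q[:,0]>20]) if len(v)])
```

```text
world [ 0.5344 -0.1591  0.1095] box [ 2.2 -0.6] f [ 0.2  0.5 -5.7] op 0.0152 t 26.3
shift [36.   0.5 -3.1] turn [ 0.13  0.4  -0.06] shift in new axes [36.   0.6 -2.9]
slopes deg along box x,y [0.25 0.02] z top 0.1042
guard top 32608 [ 539.  -140.5] [162.4  64.2] 78.8 z 0.1042
centre in box [ 2.8 18.6]
rail pts 1164 [(1149, array([-39.5, -38.3, -36.8]), array([-43., 106.])), (15, array([35.6, 36.5, 38.2]), array([106., 107.]))]
```

>>> {"method": "drive_tool", "body": {"plan": "0 0.5 -1.8 0.1 0.3 0 1;0 0 -1.2 0 0 0 1;0 0 0 0 0 0 1;0 0 0 0 0 0 1;3 0 0 0 0 0 1;0 0 0 0 0 0 1;0 0 0 0 0 0 1;0 0 0 0 0 0 1;0 0 0 0 0 0 1;0 0 0 0 0 0 1"}}

```text
clock: 27.18
tcp_pos: [0.5321, -0.1578, 0.1071]
eef_rot: [0.162, 1.561, -0.16]
wrist_force: [0.3, -0.6, -4.6]
opening: 0.0151
```

Run:
```python
from g import *
loc();go([*bx(-.0014,0),.0735],-11.8)
W,p=guard()
```

```text
world [ 0.5321 -0.1578  0.1071] box [-0.4  0.2] f [ 0.3 -0.6 -4.6] op 0.0151 t 27.1833
shift [33.6 -0.3 -1.1] turn [ 0.05  0.19 -0.07] shift in new axes [33.6 -0.2 -1. ]
slopes deg along box x,y [0.04 0.04] z top 0.1018
guard top 32593 [ 536.6 -139.1] [162.1  64.2] 78.6 z 0.1018
centre in box [ 0.2 19.4]
```

>>> {"method": "drive_tool", "body": {"plan": "0 0 -0.9 0 0.1 0 1;0 0 0 0 0 0 1;4 0 0 0 0 0 1;4 0 0 0 0 0 1;4 0 0 0 0 0 1;4 0 0 0 0 0 1;3 0 0 0 0 0 1;0 0 0 0 0 0 1;0 0 0 0 0 0 1;0 0 0 0 0 0 1"}}

```text
clock: 28.07
tcp_pos: [0.531, -0.1576, 0.0854]
eef_rot: [0.162, 1.564, -0.16]
wrist_force: [0.1, -0.5, -4.2]
opening: 0.0151
```

Run:
```python
from g import *
loc();go([*bx(-.0014,0),.0735],-11.8)
W,p=guard()
```

```text
world [ 0.531  -0.1576  0.0854] box [-1.5  0.2] f [ 0.1 -0.5 -4.2] op 0.0151 t 28.0667
shift [11.9 -0.3  0.1] turn [ 0.05  0.02 -0.06] shift in new axes [11.9 -0.2  0.1]
slopes deg along box x,y [-0.12  0.04] z top 0.0801
guard top 32821 [ 535.5 -138.7] [161.8  64.5] 78.6 z 0.0801
centre in box [-0.9 19.6]
```

Inside the rails with no contact force. Lower the last 12 mm slowly.

>>> {"method": "drive_tool", "body": {"plan": "3 0 0 0 0 0 1;3 0 0 0 0 0 1;2 0 0 0 0 0 1;1.5 0 0 0 0 0 1;1 0 0 0 0 0 1;1 0 0 0 0 0 1;0 0 0 0 0 0 1;0 0 0 0 0 0 1;0 0 0 0 0 0 1;0 0 0 0 0 0 1"}}

```text
clock: 28.95
tcp_pos: [0.5317, -0.1578, 0.0732]
eef_rot: [0.162, 1.563, -0.16]
wrist_force: [0.1, -0.2, -3.6]
opening: 0.015
```

Run:
```python
from g import *
loc()
W,p=guard()
```

```text
world [ 0.5317 -0.1578  0.0732] box [-0.8  0.1] f [ 0.1 -0.2 -3.6] op 0.015 t 28.95
slopes deg along box x,y [-0.03  0.03] z top 0.0679
guard top 32794 [ 536.1 -139. ] [161.9  64.6] 78.5 z 0.0679
centre in box [-0.3 19.5]
```

>>> {"method": "drive_tool", "body": {"plan": "0.8 0 0 0 0 0 1;0.5 0 0 0 0 0 1;0 0 0 0 0 0 1;0 0 0 0 0 0 -0.2;0 0 0 0 0 0 -0.2;0 0 0 0 0 0 -0.2;0 0 0 0 0 0 -0.2;-5 0 0 0 0 0 -0.2;-10 0 0 0 0 0 -0.2;-15 0 0 0 0 0 -0.2"}}

```text
clock: 29.83
tcp_pos: [0.5328, -0.1587, 0.104]
eef_rot: [0.162, 1.561, -0.161]
wrist_force: [0.1, 0.9, 1.0]
opening: 0.0511
```

>>> {"method": "drive_tool", "body": {"plan": "-20 0 0 0 0 0 -0.2;-30 0 0 0 0 0 -0.2;-30 0 0 0 0 0 -0.2;-30 0 0 0 0 0 -0.2;-20 0 0 0 0 0 -0.2;0 0 0 0 0 0 -0.2;0 0 0 0 0 0 -0.2;0 0 0 0 0 0 -0.2;0 0 0 0 0 0 -0.2;0 0 0 0 0 0 -0.2"}}

```text
clock: 30.67
tcp_pos: [0.5317, -0.1597, 0.2476]
eef_rot: [0.164, 1.554, -0.162]
wrist_force: [0.8, -0.3, -0.2]
opening: 0.051
```

Run:
```python
from g import *
loc()
pic,W=cloud('wrist');save('w8',pic);p=pic.astype(int)
red=(p[...,0]>90)&(p[...,1]<70)&(p[...,2]<70)&(abs(W[...,2]-.067)<.012)&(abs(W[...,0]-.53)<.1)&(abs(W[...,1]+.16)<.15)
q=W[red];r=cv2.minAreaRect((q[:,:2]*1000).astype(np.float32));rect(q,'guard');print(((np.array(r[0])/1000-C)@B*1000).round(1))
c=np.linalg.lstsq(np.c_[q[:,:2]-q[:,:2].mean(0),np.ones(len(q))],q[:,2],rcond=None)[0];print(np.degrees(c[:2]),c[2])
L=(W[...,:2]-C)@B*1000;k=(abs(W[...,2]-.067)<.005)&~red&(abs(abs(L[...,0])-37.5)<5)&(abs(L[...,1])<112)
v=L[k];print('rails',np.median(v[v[:,0]<0,0]),np.median(v[v[:,0]>0,0]),np.percentile(v[:,1],[1,99]))
for c in('scene','top'):
    pic,W=cloud(c);z=np.load(c+'.npz')
    for n,(x0,x1,y0,y1,z0) in dict(funnel=(.48,.62,.39,.5,.14),gauge=(.62,.67,.36,.5,.114),tub=(.7,.87,-.18,.0,.06),brush=(.47,.52,.2,.35,.045)).items():
        f=lambda W:(lambda k:W[k].mean(0).round(4))((W[...,0]>x0)&(W[...,0]<x1)&(W[...,1]>y0)&(W[...,1]<y1)&(W[...,2]>z0))
        print(c,n,f(z['W']),f(W))
```

```text
world [ 0.5317 -0.1597  0.2476] box [-0.4 -1.7] f [ 0.8 -0.3 -0.2] op 0.051 t 30.6667
guard 11975 [ 532.9 -157.9] [199.9  64. ] 78.7 z 0.0673
[0.4 0.3]
[ 0.00149722 -0.00523839] 0.06725902084767384
rails -37.61242347401352 36.75816216827264 [-103.33617282  105.49346311]
scene funnel [0.5326 0.4412 0.1626] [0.5321 0.442  0.162 ]
scene gauge [0.6355 0.4416 0.1236] [0.6359 0.4406 0.1239]
scene tub [ 0.7901 -0.0953  0.0757] [ 0.7902 -0.0954  0.0756]
scene brush [0.5035 0.3133 0.0753] [0.5039 0.3129 0.0746]
top funnel [0.53   0.4475 0.1615] [0.5301 0.4471 0.1612]
top gauge [0.6335 0.445  0.1244] [0.6335 0.4461 0.1242]
top tub [ 0.7839 -0.0873  0.0767] [ 0.784  -0.0874  0.0766]
top brush [0.5031 0.3103 0.0744] [0.503  0.3102 0.0746]
```

View pics/w8.png

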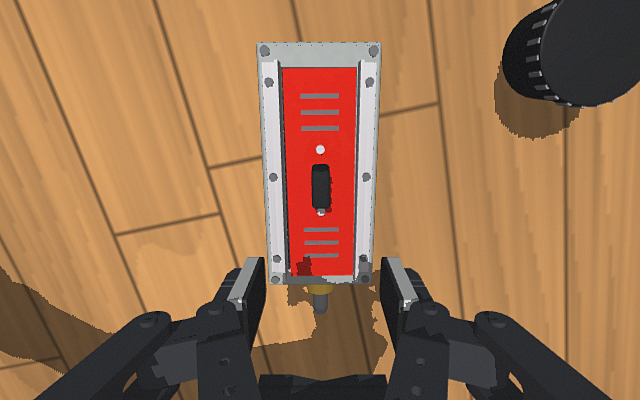

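The guard sits flat between the rails (columns 282–355, rows 67–276) and has been let go. Nothing touches the robot, so I'm handing in.

```bash
python3 -c "
from cell import hand_in
print(hand_in())"
```

```text
the job is handed in; nothing more can be done
None
```

The job is handed in at about 31 s. All five switches are off, and the red guard sits over them between the rails, let go. The hand-in reports no verdict.

- **Switches:** I swept them off in one pass at the bank. The tip jammed on the fourth rocker (sw2), at about 22 N. I backed up roughly 16 mm and lifted about 7 mm, staying at the bank, then finished the drag 1 mm higher. Depth images then showed all five OFF halves down. The guard now hides the switches, so they were not checked again after it was placed.
- **Guard:** When I drew it out, it rolled about 12° between the rack's slats. I gripped it with the tool tilted to match, levelled it in the air and set it down slowly.
- **Last checks:** The guard's centre is within about 1 mm of the bank's centre, it is level to 0.01°, and its yaw is about 0.5° off the rails. Its top is at 67.3 mm, about 1 mm below what I expected but within the camera calibration.
- **Other things:** The brush, funnel, gauge and tub show no movement beyond about 1 mm. The gripper is clear of everything.

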